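# Feel for the loose soap bar and put it in the dispenser

### The arm

A 6-joint arm with a two-finger parallel gripper is mounted at the origin on a cart in front of the work surface, level with it; the furniture and walls round the work are solid. World frame = base frame: x ahead of the robot, y to its left, z up, the work surface at z = 0. Lengths are in m, angles in degrees, forces in N, time in s.
With the tool pointing down it reaches from about 0.3 to 0.75 m from the base axis. Payload 8.5 kg.
Tool frame: the origin (TCP) lies midway between the tips of the shut fingers; the grasp point (between the pads) lies 19 mm behind it; z points along the fingers, y is the direction in which the jaws open and shut (so a half turn about z gives the same grasp; the last joint's range is limited). The gripper opens to 85 mm and grips with 20 to 120 N. Pads are 22 mm wide; open, the fingers measure 114 mm over their backs; the gripper's body (76 mm by 85 mm) begins 54 mm behind the grasp point. The pads swing forward as they close: fully open they stand 13 mm farther back than shut.
Start: joints at [-77.768, 21.807, 74.336, -0, 83.858, -12.336], TCP at [0.229, -0.5, 0.231] pointing down, gripper open.
Joint ranges: [-178.18, 178.18], [-50.72, 133.34], [12.68, 142.11], [-81.47, 261.47], [9.98, 163.14], [-165.26, 165.26]. Speed limits (degrees/s): [136.94, 136.94, 180, 180, 180, 180].

### API

Orientations are given as a 3x3 rotation matrix whose columns are the frame's x, y, z axes.
In Python, from rig import status, eyes, env gives the robot as it stands. The module is installed in compiled form; this text tells all that it offers.
- The arm moves only by the tool play_rows, never from a script. Its argument "targets" is text: rows parted by semicolons, each of 5 numbers parted by spaces: the shift along the tool's x, y, z in m, then the turn about the tool's z in rad, then the closure, from 0 (fully open) to 1 (shut). A call has 1 to 5 rows; each row is the pose to reach, as a shift and turn from the pose commanded when the call began, along the tool's axes at that moment; what a row does not reach only later rows make up. A row lasts 1/10 s, in which the tool goes at most 50 mm and 8.59 degrees, less where a joint would pass 70% of its speed; a pose out of reach is approached as far as the arm can. A call with a gripper value outside its range is refused whole. The fingers move at their own pace and stop on an object; "force" is the grip in N (left out, the last holds). Time passes only in rows, so rows that repeat a pose let the fingers close. It gives the time, the measured TCP pose, the force and the opening at its end, in the units of the state.
- status.observe(): the state, without advancing time (a new reading comes with each control period).
- eyes.get_image(name): name is "side" or "top"; returns a dict with "pixels" (384x512x3 uint8, red, green, blue), "range_z" (384x512 float32, m along the optical axis (not along the pixel's ray), 0 where there is no reading), "mtx" (3x3 intrinsics, pixels), "world_to_cam" (4x4, takes a point from world to camera coordinates). Camera axes: x right, y up, looking along -z (the intrinsics and any distortion apply to the point x, -y, -z); pixel columns grow to the right and rows downward; lengths in m; the calibration is good to about 2 mm. A picture is of the moment at which its call begins.
- env.close_job(): hands the job in, once; it reports no verdict.
The state is a dict: "time_s": time; "q": joint angles; "qvel": joint speeds; "joint_efforts": joint torques, N m; "position": TCP position; "tool_rot": TCP orientation; "ft_force": force on the tool from outside, world axes, zero at the start; "wrist_torque": the same for the moment, N m; "grip_width": finger opening in m.
Only numpy, scipy, OpenCV 4.12 (cv2) and the standard library are available. Lean on these libraries where they do the work, as an engineer would, in place of code of your own. Each camera call takes 0.05 s, during which the arm holds its last target.

### The job

Three of the four soap bars standing in the cardboard box are dummies hooked to its floor; find by feel the one that is loose and lift it out, leaving the dummies where they are. Stand it on the bare counter, let go and take it again by its broad faces, because the wooden dispenser has no room for fingers at its narrow edges; then set it down gently (not dropped) in the dispenser, upright on end between the two side boards with its broad faces turned the same way as those of the bar already there. Let go, and do not disturb the pump bottle, the candle jar or the hand stamp.

Things in the scene. Friction and masses are not known exactly. Their poses are not given: they have to be found in the camera images.
- box: open opaque cardboard box, fixed: outside 167 mm along its x, 146 along its y, 95 high; walls and floor 5 mm thick (rim 1.5 mm proud outside). Origin: centre of its underside, z up
- box_floor (a point): centre of the box's inner floor, 5 mm above its origin, axes as the box. The bars stand on it in a row at x = -55.5, -18.5, +18.5, +55.5 mm, y = 0; gaps of 10 mm between them, too narrow for a finger; 41 mm free from their narrow edges to the long walls, so in the box a bar is taken across its 53 mm width from above
- bar_a: one of four soap bars that look alike, on end in the box: 27 mm thick (its x), 53 wide (its y), 78 tall (z up), 0.12 kg. Origin: centre of underside; axes at the start as the box's. Just one of the four, any of them, is loose and lifts against its weight alone; the others are hooked to hidden heads in the floor and give 1 to 3 mm when pushed or lifted, then stop hard
- bar_b: one of four soap bars that look alike, on end in the box: 27 mm thick (its x), 53 wide (its y), 78 tall (z up), 0.12 kg. Origin: centre of underside; axes at the start as the box's. Just one of the four, any of them, is loose and lifts against its weight alone; the others are hooked to hidden heads in the floor and give 1 to 3 mm when pushed or lifted, then stop hard
- bar_c: one of four soap bars that look alike, on end in the box: 27 mm thick (its x), 53 wide (its y), 78 tall (z up), 0.12 kg. Origin: centre of underside; axes at the start as the box's. Just one of the four, any of them, is loose and lifts against its weight alone; the others are hooked to hidden heads in the floor and give 1 to 3 mm when pushed or lifted, then stop hard
- bar_d: one of four soap bars that look alike, on end in the box: 27 mm thick (its x), 53 wide (its y), 78 tall (z up), 0.12 kg. Origin: centre of underside; axes at the start as the box's. Just one of the four, any of them, is loose and lifts against its weight alone; the others are hooked to hidden heads in the floor and give 1 to 3 mm when pushed or lifted, then stop hard
- dispenser: wooden single-file dispenser, fixed: base board 170 mm along its x, 92 along its y, 10 thick; two side boards along x, 16 mm thick, tops 100 mm above the counter, 60 mm apart inside; lips 6 mm thick and 6 high across both ends. Origin: centre of its underside, z up
- dispenser_floor (a point): centre of the dispenser's floor on which bars stand, 10 mm above its origin, axes as the dispenser. One like bar is fixed on end at x = +65 mm, broad faces looking along +x and -x; the channel is free from x = -79 to +51 mm
- gel_bottle: bystander: pump bottle 60 mm round, 141 mm tall, loose; origin at the centre of its underside
- candle_jar: bystander: glass candle jar 76 mm round, 90 mm tall, loose; origin at the centre of its underside
- stamp: bystander: wooden hand stamp 32 x 45 mm, 62 mm tall, loose; origin at the centre of its underside
Things that resemble listed ones, but are neither listed nor needed, are in the scene too. Leave any purple or red look-alike of the bar_c alone.

How it is judged (in metres and radians):
On the way, in this order (a step that is already met when the one before it is completed fails the run):
1. a bar is lifted clear out of the box (its underside more than 100 mm above the box's) (z of any of bar_a, bar_b, bar_c, bar_d in the frame of box above 0.1 m), for 0.1 s.
2. the bar stands upright on the bare counter, outside box and dispenser, and the fingers have let go of it (((height (world z) of bar_a below 0.03 m and contact force between the fingers and bar_a below 0.05 N and horizontal distance between bar_a and box above 0.09 m and horizontal distance between bar_a and dispenser above 0.072 m and linear speed of bar_a below 0.03 m/s and angle between bar_a's own z axis and vertical below 0.15 rad) or (height (world z) of bar_b below 0.03 m and contact force between the fingers and bar_b below 0.05 N and horizontal distance between bar_b and box above 0.09 m and horizontal distance between bar_b and dispenser above 0.072 m and linear speed of bar_b below 0.03 m/s and angle between bar_b's own z axis and vertical below 0.15 rad) or (height (world z) of bar_c below 0.03 m and contact force between the fingers and bar_c below 0.05 N and horizontal distance between bar_c and box above 0.09 m and horizontal distance between bar_c and dispenser above 0.072 m and linear speed of bar_c below 0.03 m/s and angle between bar_c's own z axis and vertical below 0.15 rad) or (height (world z) of bar_d below 0.03 m and contact force between the fingers and bar_d below 0.05 N and horizontal distance between bar_d and box above 0.09 m and horizontal distance between bar_d and dispenser above 0.072 m and linear speed of bar_d below 0.03 m/s and angle between bar_d's own z axis and vertical below 0.15 rad))), for 0.1 s.
At the end, for the whole second after the job is handed in: one bar at rest on the dispenser floor (underside 7-14 mm above its origin), within 8 mm of its middle line, between front lip and fixed bar, upright within 0.1 rad, thickness axis along the dispenser within 0.2 rad; the other three bars on the floor of their box (((x of bar_a in the frame of dispenser between -0.07 and 0.04 m and y of bar_a in the frame of dispenser between -0.008 and 0.008 m and z of bar_a in the frame of dispenser between 0.007 and 0.014 m and angle between bar_a's own z axis and vertical below 0.1 rad and angle between the x axis of bar_a and the x axis of dispenser, either way round below 0.2 rad and linear speed of bar_a below 0.02 m/s and horizontal distance between each of bar_b, bar_c, bar_d and box below 0.085 m and z of each of bar_b, bar_c, bar_d in the frame of box below 0.012 m) or (x of bar_b in the frame of dispenser between -0.07 and 0.04 m and y of bar_b in the frame of dispenser between -0.008 and 0.008 m and z of bar_b in the frame of dispenser between 0.007 and 0.014 m and angle between bar_b's own z axis and vertical below 0.1 rad and angle between the x axis of bar_b and the x axis of dispenser, either way round below 0.2 rad and linear speed of bar_b below 0.02 m/s and horizontal distance between each of bar_a, bar_c, bar_d and box below 0.085 m and z of each of bar_a, bar_c, bar_d in the frame of box below 0.012 m) or (x of bar_c in the frame of dispenser between -0.07 and 0.04 m and y of bar_c in the frame of dispenser between -0.008 and 0.008 m and z of bar_c in the frame of dispenser between 0.007 and 0.014 m and angle between bar_c's own z axis and vertical below 0.1 rad and angle between the x axis of bar_c and the x axis of dispenser, either way round below 0.2 rad and linear speed of bar_c below 0.02 m/s and horizontal distance between each of bar_a, bar_b, bar_d and box below 0.085 m and z of each of bar_a, bar_b, bar_d in the frame of box below 0.012 m) or (x of bar_d in the frame of dispenser between -0.07 and 0.04 m and y of bar_d in the frame of dispenser between -0.008 and 0.008 m and z of bar_d in the frame of dispenser between 0.007 and 0.014 m and angle between bar_d's own z axis and vertical below 0.1 rad and angle between the x axis of bar_d and the x axis of dispenser, either way round below 0.2 rad and linear speed of bar_d below 0.02 m/s and horizontal distance between each of bar_a, bar_b, bar_c and box below 0.085 m and z of each of bar_a, bar_b, bar_c in the frame of box below 0.012 m))); the robot touches nothing.
It fails at once if a bar is dropped into the dispenser (it falls free there faster than 0.4 m/s) ((x of bar_a in the frame of dispenser between -0.07 and 0.04 m and y of bar_a in the frame of dispenser between -0.008 and 0.008 m and z of bar_a in the frame of dispenser between 0.005 and 0.06 m and contact force between the fingers and bar_a below 0.01 N and linear speed of bar_a above 0.4 m/s) or (x of bar_b in the frame of dispenser between -0.07 and 0.04 m and y of bar_b in the frame of dispenser between -0.008 and 0.008 m and z of bar_b in the frame of dispenser between 0.005 and 0.06 m and contact force between the fingers and bar_b below 0.01 N and linear speed of bar_b above 0.4 m/s) or (x of bar_c in the frame of dispenser between -0.07 and 0.04 m and y of bar_c in the frame of dispenser between -0.008 and 0.008 m and z of bar_c in the frame of dispenser between 0.005 and 0.06 m and contact force between the fingers and bar_c below 0.01 N and linear speed of bar_c above 0.4 m/s) or (x of bar_d in the frame of dispenser between -0.07 and 0.04 m and y of bar_d in the frame of dispenser between -0.008 and 0.008 m and z of bar_d in the frame of dispenser between 0.005 and 0.06 m and contact force between the fingers and bar_d below 0.01 N and linear speed of bar_d above 0.4 m/s)).
It fails at once if the pump bottle is moved more than 30 mm (distance of gel_bottle from where it was at the start of the episode above 0.03 m).
It fails at once if the candle jar is moved more than 30 mm (distance of candle_jar from where it was at the start of the episode above 0.03 m).
It fails at once if the hand stamp is moved more than 30 mm (distance of stamp from where it was at the start of the episode above 0.03 m).
It also fails if it takes over 64 s, if anything falls off the work surface, if the arm or the gripper's body presses on something with over 40 N, if the wrist force passes 120 N, or if a joint passes its speed limit or range.

## Working session

There is one attempt and no reset: what is moved stays moved. The work goes in short steps, Python scripts to look and compute and a tool call to move; the robot and the scene stay as the last step left them, time stands still between calls to the robot, and variables do not carry over. Pictures are saved under pics/ and viewed, and the job is handed in when it is done.

Besides the shell and the picture viewer there is one more tool, called after "Emit:" as a command line: name --argument value ..., lists and objects as JSON in quotes. play_rows: Moves the arm, as the interface text tells. Its arguments: {"type":"object","properties":{"targets":{"type":"string"},"force":{"type":"number"}},"required":["targets"]}

```bash
mkdir -p pics
python3 - <<'E'
from rig import status, eyes
import cv2,numpy as np
print(status.observe())
for n in("side","top"):
    d=eyes.get_image(n)
    cv2.imwrite(f"pics/{n}0.png",d["pixels"][:,:,::-1])
    np.savez(f"{n}0.npz",**d)
    print(n,d["mtx"],d["world_to_cam"].round(3),d.keys())
E
```

```text
{'time_s': 0.0, 'q': array([-7.77707946e+01,  2.18409410e+01,  7.43845144e+01, -4.00340296e-03,
        8.38584893e+01, -1.23348826e+01]), 'qvel': array([-0.07904878, -0.11764084,  0.09573897,  0.03784044, -0.03982081,
       -0.07735555]), 'joint_efforts': array([ 9.23042762e-05, -4.48453653e+01, -2.31281841e+01, -1.58050020e-04,
        4.63713470e-03,  7.53382295e-06]), 'position': array([ 0.2285657 , -0.49993151,  0.23071365]), 'tool_rot': array([[ 9.09493766e-01,  4.15717388e-01, -3.78239139e-04],
       [ 4.15717488e-01, -9.09492695e-01,  1.41714841e-03],
       [ 2.45127504e-04, -1.44612827e-03, -9.99998924e-01]]), 'ft_force': array([ 0.1428389 , -0.08473594, -0.1619505 ]), 'wrist_torque': array([-0.00586823,  0.01721348, -0.04415085]), 'grip_width': 0.0854271374483854}
side [[377.37035751   0.         261.54268591]
 [  0.         377.37035751 190.1069468 ]
 [  0.           0.           1.        ]] [[ 0.998  0.056  0.015 -0.562]
 [-0.049  0.661  0.748  0.007]
 [ 0.032 -0.748  0.663 -0.941]
 [ 0.     0.     0.     1.   ]] dict_keys(['pixels', 'range_z', 'mtx', 'world_to_cam'])
top [[460.34211926   0.         255.38946608]
 [  0.         460.34211926 189.69338229]
 [  0.           0.           1.        ]] [[ 0.019 -0.999  0.034 -0.035]
 [ 0.981  0.025  0.194 -0.577]
 [-0.195  0.03   0.98  -0.977]
 [ 0.     0.     0.     1.   ]] dict_keys(['pixels', 'range_z', 'mtx', 'world_to_cam'])
```

View pics/side0.png

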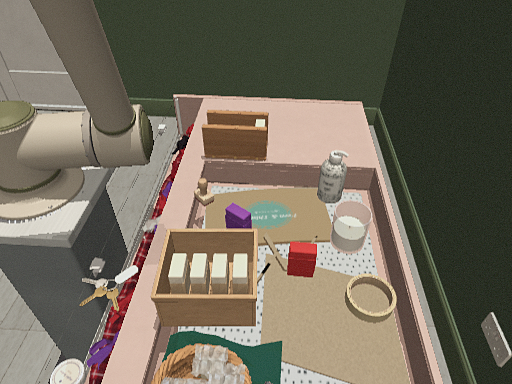

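View pics/top0.png

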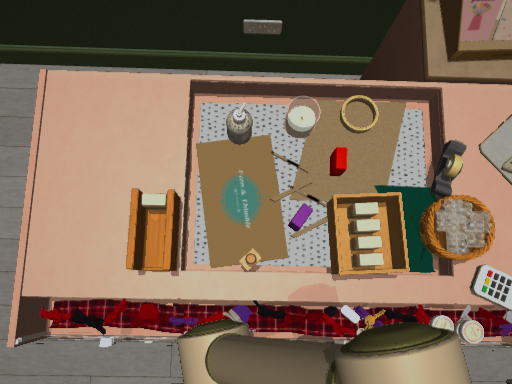

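The side picture shows the box with four white bars at (178–240, 270), the dispenser at (235,135) with its fixed bar at (260,124), the stamp (203,192), the bottle (332,178) and the candle (350,228). The purple bar (238,216) and red bar (302,258) are decoys.

```bash
cat > h.py <<'E'
import numpy as np,cv2
def cloud(d):
    z=d["range_z"];h,w=z.shape;K=d["mtx"]
    v,u=np.mgrid[:h,:w]
    c=np.stack([(u-K[0,2])/K[0,0]*z,-(v-K[1,2])/K[1,1]*z,-z],-1)
    T=d["world_to_cam"]
    p=(c-T[:3,3])@T[:3,:3]
    p[z<=0]=np.nan
    return p
def ortho(ds,lo=(-.0,-.7),hi=(0.9,.7),res=0.002):
    W=int((hi[0]-lo[0])/res);H=int((hi[1]-lo[1])/res)
    hm=np.full((W,H),-1.0)
    for d in ds:
        p=cloud(d).reshape(-1,3);p=p[~np.isnan(p[:,0])]
        i=((p[:,0]-lo[0])/res).astype(int);j=((p[:,1]-lo[1])/res).astype(int)
        k=(i>=0)&(i<W)&(j>=0)&(j<H)
        np.maximum.at(hm,(i[k],j[k]),p[k,2])
    return hm
E
python3 - <<'E'
from h import *
s=np.load("side0.npz");t=np.load("top0.npz")
P=cloud(s);Q=cloud(t)
for u,v in [(230,147),(280,130),(190,180),(300,330),(230,200),(178,258),(199,258),(219,258),(240,258),(260,124),(333,155),(350,235),(203,182),(165,300),(300,310),(280,190),(300,220)]: print("s",u,v,P[v,u].round(3))
for u,v in [(366,208),(367,225),(368,242),(369,260),(154,200),(150,240),(240,120),(302,118),(250,259),(100,150),(230,230),(215,110),(168,190),(300,217),(340,160),(320,290),(184,210),(345,180),(270,255)]: print("t",u,v,Q[v,u].round(3))
E
```

```text
s 230 147 [0.468 0.155 0.04 ]
s 280 130 [ 0.602  0.314 -0.001]
s 190 180 [0.375 0.056 0.   ]
s 300 330 [ 0.656 -0.301 -0.067]
s 230 200 [ 0.475  0.063 -0.069]
s 178 258 [ 0.425 -0.257  0.082]
s 199 258 [ 0.463 -0.255  0.083]
s 219 258 [ 0.499 -0.253  0.083]
s 240 258 [ 0.536 -0.249  0.082]
s 260 124 [0.546 0.199 0.088]
s 333 155 [0.72  0.016 0.129]
s 350 235 [ 0.748 -0.163  0.064]
s 203 182 [ 0.427 -0.018  0.06 ]
s 165 300 [ 0.425 -0.347  0.088]
s 300 310 [ 0.657 -0.256 -0.069]
s 280 190 [ 0.609  0.106 -0.063]
s 300 220 [ 0.662 -0.002 -0.067]
t 366 208 [ 0.538 -0.264  0.084]
t 367 225 [ 0.5   -0.266  0.083]
t 368 242 [ 0.463 -0.267  0.083]
t 369 260 [ 0.425 -0.268  0.083]
t 154 200 [0.543 0.196 0.089]
t 150 240 [0.463 0.215 0.012]
t 240 120 [0.714 0.016 0.131]
t 302 118 [ 0.755 -0.129  0.045]
t 250 259 [ 0.423 -0.013  0.064]
t 100 150 [0.676 0.349 0.   ]
t 230 230 [ 0.498  0.035 -0.059]
t 215 110 [ 0.816  0.084 -0.08 ]
t 168 190 [0.563 0.166 0.102]
t 300 217 [ 0.515 -0.12   0.081]
t 340 160 [ 0.646 -0.21   0.079]
t 320 290 [ 0.359 -0.176  0.001]
t 184 210 [ 0.538  0.144 -0.015]
t 345 180 [ 0.634 -0.255 -0.069]
t 270 255 [ 0.44  -0.065 -0.068]
```

Run:
```python
from h import *
s=np.load("side0.npz");t=np.load("top0.npz")
hm=ortho([s,t])
im=np.clip((hm+0.1)/0.25*255,0,255).astype(np.uint8)
im=cv2.applyColorMap(im,cv2.COLORMAP_JET); im[hm<-.9]=0
im=im[::-1,::-1]  # x up, y left
cv2.imwrite("pics/hm.png",im); print(im.shape)
def seg(d,zr,xr,yr,name):
    p=cloud(d);m=(p[...,2]>zr[0])&(p[...,2]<zr[1])&(p[...,0]>xr[0])&(p[...,0]<xr[1])&(p[...,1]>yr[0])&(p[...,1]<yr[1])
    n,l=cv2.connectedComponents(m.astype(np.uint8))
    for i in range(1,n):
        q=p[l==i]
        if len(q)<40: continue
        r=cv2.minAreaRect(q[:,:2].astype(np.float32)*1000)
        print(name,len(q),"c",np.round(r[0],1),"s",np.round(r[1],1),"a",round(r[2],1),"z",np.median(q[:,2]).round(4))
for n,d in(("s",s),("t",t)):
    seg(d,(.075,.088),(.38,.58),(-.33,-.2),n+" bars")
    seg(d,(.09,.11),(.35,.62),(-.4,-.1),n+" boxrim")
    seg(d,(.094,.108),(.35,.62),(.1,.3),n+" disp boards")
    seg(d,(.08,.094),(.35,.62),(.14,.25),n+" fixed bar")
    seg(d,(.004,.016),(.35,.62),(.12,.3),n+" disp floor")
    seg(d,(.03,.07),(.37,.47),(-.06,.04),n+" stamp")
    seg(d,(.07,.085),(.48,.57),(-.2,-.06),n+" purple")
```

```text
(450, 699, 3)
s bars 304 c [ 413.  -247.9] s [146.   67.3] a 61.1 z 0.0816
s bars 387 c [ 426.8 -272.7] s [25.9 52.3] a 3.6 z 0.0823
s bars 385 c [ 463.4 -270.5] s [26.5 52.7] a 2.8 z 0.0823
s bars 380 c [ 500.4 -268.8] s [25.9 52.8] a 3.5 z 0.0823
s bars 377 c [ 537.3 -265.7] s [25.9 53. ] a 3.6 z 0.0824
s boxrim 1528 c [ 482.2 -268.4] s [171.9 153.9] a 3.8 z 0.0942
s disp boards 267 c [479.7 235.7] s [ 20.4 166.9] a 89.1 z 0.0988
s disp boards 296 c [479.6 159.8] s [ 22.3 168.8] a 88.6 z 0.0988
s fixed bar 328 c [479.9 211.2] s [ 46.9 166.8] a 89.7 z 0.0872
s fixed bar 299 c [480.2 154. ] s [  8.5 167.9] a 89.6 z 0.0871
s disp floor 213 c [479.1 154.2] s [  7.6 168.4] a 89.9 z 0.0094
s stamp 108 c [424.6 -16. ] s [22.3 19.5] a 44.6 z 0.0544
s purple 266 c [ 519.4 -124. ] s [27.5 53.2] a 58.2 z 0.0772
s purple 196 c [ 518.4 -197.8] s [75.4  5.1] a 3.7 z 0.0769
t bars 47 c [ 561.2 -248.4] s [ 1.5 96.5] a 3.5 z 0.0816
t bars 286 c [ 538.5 -265.3] s [26.5 52.4] a 3.0 z 0.0839
t bars 289 c [ 501.  -267.8] s [26.  53.3] a 2.0 z 0.0838
t bars 289 c [ 463.7 -270.5] s [26.  53.2] a 1.1 z 0.0837
t bars 303 c [ 427.4 -272.2] s [25.7 52.5] a 1.6 z 0.084
t boxrim 1128 c [ 483.8 -269.4] s [172.5 152.8] a 3.6 z 0.0959
t disp boards 645 c [482.1 236.3] s [169.3  17.2] a 0.1 z 0.1003
t disp boards 633 c [481.8 160.5] s [ 17.2 169.9] a 89.7 z 0.1003
t fixed bar 119 c [481.6 228.6] s [  1.9 167.2] a 90.0 z 0.0867
t fixed bar 300 c [545.7 197.7] s [51.8 26.2] a 89.8 z 0.0883
t disp floor 1214 c [465.5 204.8] s [ 49.6 138. ] a 89.2 z 0.0108
t stamp 92 c [424.3 -14.5] s [21.6 21.8] a 46.1 z 0.0601
t purple 280 c [ 519.8 -124. ] s [25.8 51.9] a 55.3 z 0.079
```

View pics/hm.png

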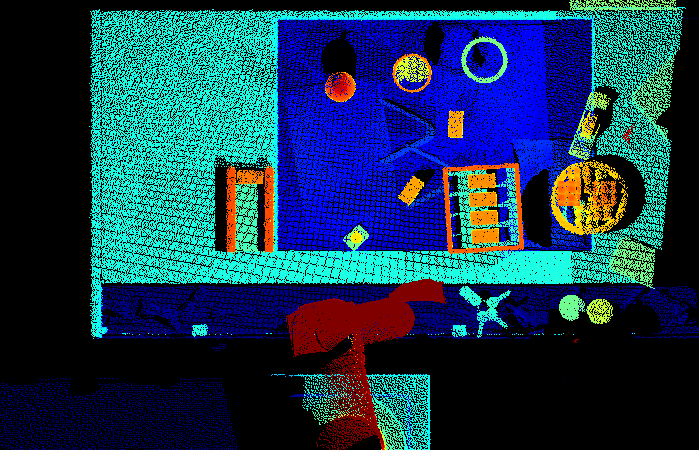

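```bash
cat > plan.py <<'E'
import sys,numpy as np
from rig import status
def plan(x,y,z,yaw=None):
    s=status.observe();R=s["tool_rot"];p=s["position"]
    d=R.T@(np.array([x,y,z])-p)
    cur=np.degrees(np.arctan2(R[1,0],R[0,0]))
    t=0 if yaw is None else np.radians((cur-yaw+90)%180-90)
    print("t",round(s["time_s"],2),"pos",p.round(4),"yaw",cur.round(2),"q",s["q"].round(1),"F",s["ft_force"].round(2),"w",round(s["grip_width"],4))
    print("shift",d.round(4),"turn",round(t,4))
if __name__=="__main__": plan(*map(float,sys.argv[1:]))
E
python3 plan.py 0.427 -0.272 0.2 3.6
```

```text
t 0.1 pos [ 0.2286 -0.4999  0.2308] yaw 24.57 q [-77.8  21.8  74.4  -0.   83.9 -12.3] F [ 1.62  0.69 -0.7 ] w 0.0856
shift [ 0.2752 -0.1248  0.031 ] turn 0.366
```

Emit:
play_rows --targets "0.275 -0.125 0 0.366 0;0.275 -0.125 0 0.366 0;0.275 -0.125 0 0.366 0;0.275 -0.125 0 0.366 0;0.275 -0.125 0 0.366 0" --force 20

```text
time_s: 0.6
position: [0.3903, -0.3134, 0.2312]
tool_rot: [[0.998, 0.062, -0.0], [0.062, -0.998, 0.0], [-0.0, -0.0, -1.0]]
ft_force: [0.6, -0.7, -0.5]
grip_width: 0.0856
```

```bash
python3 plan.py 0.427 -0.272 0.135 3.6
```

```text
t 0.6 pos [ 0.3903 -0.3134  0.2312] yaw 3.57 q [-52.3  16.9  81.9   0.   81.2  34.1] F [ 0.55 -0.7  -0.53] w 0.0856
shift [ 0.0392 -0.039   0.0962] turn -0.0006
```

Emit:
play_rows --targets "0.039 -0.039 0 0 0;0.039 -0.039 0.05 0 0;0.039 -0.039 0.09 0 0;0.039 -0.039 0.09 0 0"

```text
time_s: 1.0
position: [0.4243, -0.2715, 0.1372]
tool_rot: [[0.998, 0.064, -0.007], [0.064, -0.998, 0.007], [-0.007, -0.008, -1.0]]
ft_force: [-0.0, -0.7, 0.9]
grip_width: 0.0854
```

```bash
python3 plan.py 0.427 -0.272 0.036 3.6;  python3 - <<'E'
from rig import eyes
import cv2
for n in("side","top"):
    cv2.imwrite(f"pics/{n}1.png",cv2.resize(eyes.get_image(n)["pixels"][:,:,::-1][150:330,120:440] if n=="side" else eyes.get_image(n)["pixels"][150:330,192:512,::-1],None,fx=2,fy=2))
E
```

```text
t 1.0 pos [ 0.4243 -0.2715  0.1372] yaw 3.65 q [-46.1  22.9  89.8  -0.   67.9  40.2] F [-0.01 -0.71  0.86] w 0.0854
shift [0.0033 0.0014 0.1012] turn 0.0009
```

View pics/side1.png

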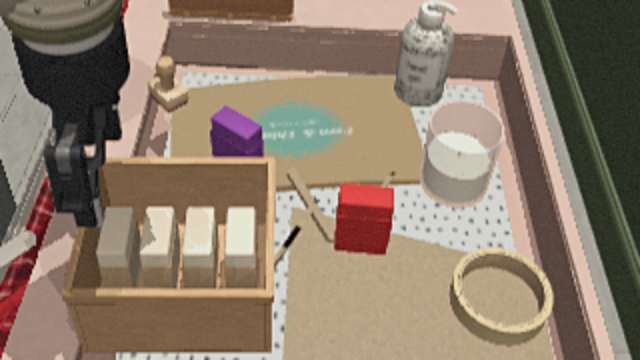

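View pics/top1.png

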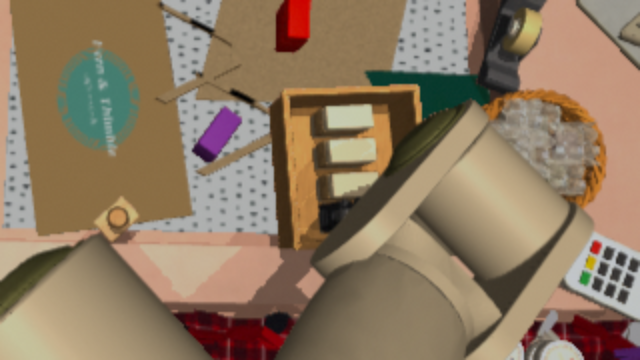

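The gripper hovers over the bar nearest the robot (enlarged side view, about (118,230)). The red and purple decoys are elsewhere.

```bash
python3 plan.py 0.427 -0.272 0.036 3.6
```

```text
t 1.1 pos [ 0.4261 -0.2742  0.1421] yaw 3.58 q [-46.2  22.6  89.4  -0.   68.1  40.2] F [-0.21 -0.46  1.12] w 0.0854
shift [ 0.0011 -0.0021  0.1061] turn -0.0003
```

Emit:
play_rows --targets "0.001 -0.002 0.04 0 0;0.001 -0.002 0.075 0 0;0.001 -0.002 0.095 0 0;0.001 -0.002 0.106 0 0;0.001 -0.002 0.106 0 0"

```text
time_s: 1.6
position: [0.4274, -0.2731, 0.038]
tool_rot: [[0.998, 0.062, 0.002], [0.062, -0.998, -0.003], [0.002, 0.004, -1.0]]
ft_force: [-5.0, 3.1, 9.2]
grip_width: 0.0855
```

Emit:
play_rows --targets "0 0 0 0 0.5;0 0 0 0 0.8;0 0 0 0 1;0 0 0 0 1;0 0 0 0 1"

```text
time_s: 2.1
position: [0.4282, -0.2736, 0.0382]
tool_rot: [[0.998, 0.062, 0.004], [0.062, -0.998, -0.004], [0.004, 0.005, -1.0]]
ft_force: [-1.5, -0.0, 14.5]
grip_width: 0.0529
```

```bash
python3 plan.py 0.427 -0.272 0.036 3.6
```

```text
t 2.1 pos [ 0.4282 -0.2736  0.0382] yaw 3.57 q [-45.9  31.   96.4  -0.   52.3  40.5] F [-1.500e+00 -1.000e-02  1.453e+01] w 0.0529
shift [-0.0011 -0.0017  0.0022] turn -0.0006
```

Grip width 52.9 mm, so I have the bar. The upward force of 14 N is unexplained; I'll lift a little and watch it.

Emit:
play_rows --targets "0 0 -0.003 0 1;0 0 -0.003 0 1;0 0 -0.003 0 1"

```text
time_s: 2.4
position: [0.4271, -0.2721, 0.0388]
tool_rot: [[0.998, 0.062, 0.001], [0.062, -0.998, -0.001], [0.001, 0.001, -1.0]]
ft_force: [1.2, -0.5, -1.0]
grip_width: 0.0532
```

Emit:
play_rows --targets "0 0 -0.003 0 1;0 0 -0.003 0 1;0 0 -0.003 0 1"

```text
time_s: 2.7
position: [0.4269, -0.2716, 0.041]
tool_rot: [[0.998, 0.063, -0.0], [0.063, -0.998, 0.0], [-0.0, -0.001, -1.0]]
ft_force: [4.6, -0.7, -8.4]
grip_width: 0.0531
```

Emit:
play_rows --targets "0 0 -0.003 0 1;0 0 -0.003 0 1;0 0 -0.003 0 1;0 0 -0.003 0 1"

```text
time_s: 3.1
position: [0.426, -0.2714, 0.0424]
tool_rot: [[0.998, 0.063, -0.003], [0.063, -0.998, 0.002], [-0.003, -0.002, -1.0]]
ft_force: [4.1, -5.2, -27.6]
grip_width: 0.0528
```

Hooked: −27.6 N after only a few millimetres. I'll let it back down and go to the next bar.

Emit:
play_rows --targets "0 0 0.005 0 1;0 0 0.006 0 0.6;0 0 0.006 0 0;0 0 0.003 0 0;0 0 0.0 0 0"

```text
time_s: 3.6
position: [0.4268, -0.2718, 0.0448]
tool_rot: [[0.998, 0.063, 0.0], [0.063, -0.998, -0.0], [0.0, 0.0, -1.0]]
ft_force: [-0.4, -0.3, -0.5]
grip_width: 0.0854
```

Emit:
play_rows --targets "0 0 -0.04 0 0;0 0 -0.055 0 0;0.037 0 -0.055 0 0;0.037 0 -0.055 0 0"

```text
time_s: 4.0
position: [0.4664, -0.2698, 0.1004]
tool_rot: [[0.998, 0.064, 0.003], [0.064, -0.998, -0.002], [0.003, 0.002, -1.0]]
ft_force: [-0.1, -1.1, 0.3]
grip_width: 0.0855
```

```bash
python3 plan.py 0.4635 -0.2705 0.04 3.6
```

```text
t 4.0 pos [ 0.4664 -0.2698  0.1004] yaw 3.67 q [-42.7  28.2  87.6   0.   64.   43.7] F [-0.14 -1.11  0.32] w 0.0855
shift [-0.0032  0.0004  0.0604] turn 0.0012
```

Emit:
play_rows --targets "0 0 0 0 0;0 0 0.035 0 0;0 0 0.055 0 0;0 0 0.06 0 0;0 0 0.06 0 0.5"

```text
time_s: 4.5
position: [0.4634, -0.2698, 0.0396]
tool_rot: [[0.998, 0.062, -0.0], [0.062, -0.998, -0.0], [-0.0, 0.0, -1.0]]
ft_force: [-0.6, 0.5, -0.7]
grip_width: 0.0736
```

Emit:
play_rows --targets "0 0 0 0 1;0 0 0 0 1;0 0 0 0 1;0 0 0 0 1;0 0 0 0 1"

```text
time_s: 5.0
position: [0.4638, -0.2697, 0.0401]
tool_rot: [[0.998, 0.063, 0.001], [0.063, -0.998, -0.001], [0.001, 0.001, -1.0]]
ft_force: [-1.2, 0.1, 7.2]
grip_width: 0.0526
```

Emit:
play_rows --targets "0 0 -0.003 0 1;0 0 -0.006 0 1;0 0 -0.008 0 1;0 0 -0.008 0 1;0 0 -0.008 0 1"

```text
time_s: 5.5
position: [0.4626, -0.2689, 0.0441]
tool_rot: [[0.998, 0.063, -0.004], [0.063, -0.998, 0.003], [-0.004, -0.003, -1.0]]
ft_force: [4.7, -6.3, -32.3]
grip_width: 0.053
```

Hooked as well (−32 N). On to the third.

Emit:
play_rows --targets "0 0 0.008 0 1;0 0 0.008 0 0.6;0 0 0.008 0 0;0 0 0.006 0 0;0 0 0.0 0 0"

```text
time_s: 6.0
position: [0.4636, -0.2693, 0.0473]
tool_rot: [[0.998, 0.063, -0.001], [0.063, -0.998, 0.001], [-0.001, -0.001, -1.0]]
ft_force: [0.6, 0.0, 0.9]
grip_width: 0.0858
```

Emit:
play_rows --targets "0 0 -0.04 0 0;0 0 -0.055 0 0;0.037 0 -0.055 0 0;0.037 0 -0.055 0 0;0.037 0 -0.055 0 0"

```text
time_s: 6.5
position: [0.5007, -0.2668, 0.1024]
tool_rot: [[0.998, 0.064, -0.0], [0.064, -0.998, 0.0], [-0.0, -0.0, -1.0]]
ft_force: [-0.3, -0.6, -0.6]
grip_width: 0.0853
```

```bash
python3 plan.py 0.5005 -0.268 0.04 3.6
```

```text
t 6.5 pos [ 0.5007 -0.2668  0.1024] yaw 3.65 q [-40.   30.6  82.6  -0.   66.9  46.4] F [-0.32 -0.63 -0.65] w 0.0853
shift [-0.0003  0.0011  0.0624] turn 0.0009
```

Emit:
play_rows --targets "0 0.001 0 0 0;0 0.001 0.035 0 0;0 0.001 0.057 0 0;0 0.001 0.062 0 0;0 0.001 0.062 0 0.5"

```text
time_s: 7.0
position: [0.5005, -0.2685, 0.0405]
tool_rot: [[0.998, 0.062, -0.0], [0.062, -0.998, 0.0], [-0.0, -0.0, -1.0]]
ft_force: [0.1, -0.3, -0.1]
grip_width: 0.0735
```

Emit:
play_rows --targets "0 0 0 0 1;0 0 0 0 1;0 0 0 0 1;0 0 0 0 1;0 0 0 0 1"

```text
time_s: 7.5
position: [0.5012, -0.2685, 0.0415]
tool_rot: [[0.998, 0.063, 0.002], [0.063, -0.998, -0.001], [0.001, 0.001, -1.0]]
ft_force: [-1.5, -0.2, 7.2]
grip_width: 0.0528
```

Emit:
play_rows --targets "0 0 -0.003 0 1;0 0 -0.006 0 1;0 0 -0.008 0 1;0 0 -0.008 0 1;0 0 -0.008 0 1"

```text
time_s: 8.0
position: [0.5007, -0.2681, 0.0483]
tool_rot: [[0.998, 0.063, -0.0], [0.063, -0.998, 0.0], [-0.0, -0.0, -1.0]]
ft_force: [-0.2, -0.3, -2.0]
grip_width: 0.0529
```

Loose: the third bar (x = +18.5) followed the lift by 7–8 mm with only about 2 N. I'll grip more firmly and lift it out.

Emit:
play_rows --targets "0 0 -0.01 0 1;0 0 -0.03 0 1;0 0 -0.06 0 1;0 0 -0.1 0 1;0 0 -0.14 0 1" --force 40

```text
time_s: 8.5
position: [0.5005, -0.2679, 0.1903]
tool_rot: [[0.998, 0.063, -0.0], [0.063, -0.998, 0.0], [-0.0, -0.0, -1.0]]
ft_force: [0.5, -1.3, -0.8]
grip_width: 0.053
```

Emit:
play_rows --targets "0 0 -0.03 0 1;0 0 -0.06 0 1;0 0 -0.065 0 1;0 0 -0.065 0 1"

```text
time_s: 8.9
position: [0.5007, -0.2681, 0.2539]
tool_rot: [[0.998, 0.063, 0.001], [0.063, -0.998, -0.001], [0.001, 0.001, -1.0]]
ft_force: [0.6, -0.2, -2.3]
grip_width: 0.0528
```

```bash
python3 plan.py 0.48 0.36 0.25 0;  python3 - <<'E'
from rig import eyes
import cv2
cv2.imwrite("pics/side2.png",eyes.get_image("side")["pixels"][:,:,::-1])
E
```

```text
t 8.9 pos [ 0.5007 -0.2681  0.2539] yaw 3.6 q [-40.1  22.8  69.   -0.   88.1  46.3] F [ 0.59 -0.23 -2.3 ] w 0.0528
shift [ 0.0187 -0.6281  0.0033] turn 0.0628
```

View pics/side2.png

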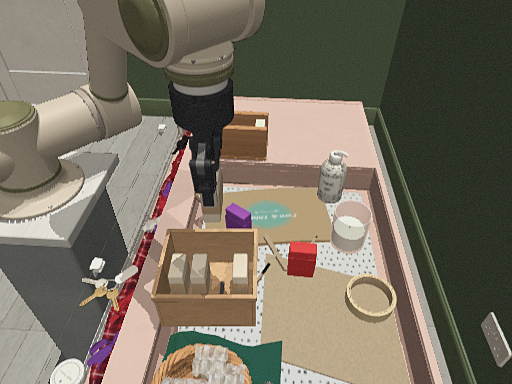

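The bar is held clear of the box at (212,205). Three dummies remain at (178,272), (199,272) and (240,272).

Emit:
play_rows --targets "0.001 -0.03 0 0.005 1;0.002 -0.07 0 0.01 1;0.003 -0.115 0 0.015 1;0.005 -0.16 0 0.02 1;0.006 -0.205 0 0.025 1"

```text
time_s: 9.45
position: [0.4929, -0.0613, 0.2516]
tool_rot: [[0.999, 0.037, -0.003], [0.037, -0.999, 0.001], [-0.003, -0.001, -1.0]]
ft_force: [1.0, 0.9, -0.8]
grip_width: 0.0529
```

Emit:
play_rows --targets "0.001 -0.045 0 0.01 1;0.002 -0.09 0 0.015 1;0.003 -0.135 0 0.02 1;0.005 -0.18 0 0.03 1;0.006 -0.225 0 0.038 1"

```text
time_s: 9.95
position: [0.4905, 0.1637, 0.2516]
tool_rot: [[1.0, -0.001, -0.003], [-0.001, -1.0, -0.0], [-0.003, 0.0, -1.0]]
ft_force: [1.1, -0.3, -1.5]
grip_width: 0.0522
```

```bash
python3 plan.py 0.48 0.36 0.25 0
```

```text
t 9.95 pos [0.4905 0.1637 0.2516] yaw -0.04 q [ 5.3 17.7 77.2 -0.  85.3 95.4] F [ 1.07 -0.29 -1.53] w 0.0522
shift [-0.0106 -0.1963  0.0016] turn -0.0007
```

Emit:
play_rows --targets "-0.002 -0.045 0 0 1;-0.005 -0.09 0 0 1;-0.008 -0.135 0 0 1;-0.01 -0.175 0 0 1;-0.01 -0.196 0 0 1"

```text
time_s: 10.45
position: [0.48, 0.3606, 0.2509]
tool_rot: [[1.0, 0.002, -0.004], [0.002, -1.0, -0.001], [-0.004, 0.001, -1.0]]
ft_force: [-0.3, -0.9, -0.9]
grip_width: 0.053
```

Emit:
play_rows --targets "0 0 0.03 0 1;0 0 0.075 0 1;0 0 0.12 0 1;0 0 0.155 0 1;0 0 0.175 0 1"

```text
time_s: 10.95
position: [0.4791, 0.3568, 0.0734]
tool_rot: [[1.0, -0.0, -0.007], [-0.0, -1.0, -0.003], [-0.007, 0.003, -1.0]]
ft_force: [0.6, 0.7, -0.9]
grip_width: 0.0525
```

```bash
python3 - <<'E'
from rig import eyes
import cv2
d=eyes.get_image("side");cv2.imwrite("pics/side3.png",cv2.resize(d["pixels"][0:220,130:400,::-1],None,fx=2.5,fy=2.5))
E
python3 plan.py 0.48 0.36 0.0365 0
```

```text
t 11.0 pos [0.4784 0.3564 0.0713] yaw -0.02 q [ 25.3  35.4  79.1  -0.   66.2 115.3] F [-0.51 -0.79 -4.5 ] w 0.0526
shift [ 0.002  -0.0038  0.0348] turn -0.0003
```

View pics/side3.png

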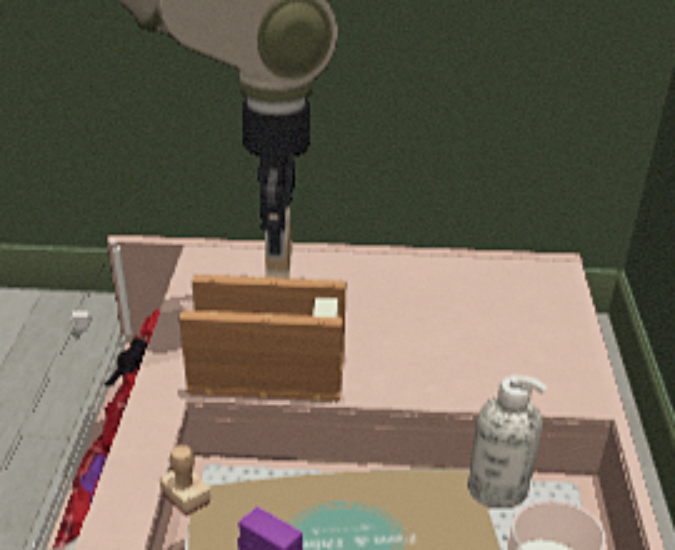

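The bar hangs upright behind the dispenser at (280,250) in the crop. I'll lower it gently.

Emit:
play_rows --targets "0 0 0.012 0 1;0 0 0.022 0 1;0 0 0.028 0 1;0 0 0.031 0 1;0 0 0.031 0 1"

```text
time_s: 11.5
position: [0.4815, 0.358, 0.0474]
tool_rot: [[1.0, -0.0, 0.0], [-0.0, -1.0, 0.0], [0.0, -0.0, -1.0]]
ft_force: [-0.1, 0.2, -1.0]
grip_width: 0.053
```

Emit:
play_rows --targets "0 0 0.001 0 1;0 0 0.002 0 1;0 0 0.003 0 1;0 0 0.003 0 1"

```text
time_s: 11.9
position: [0.4814, 0.3579, 0.0443]
tool_rot: [[1.0, -0.0, 0.0], [-0.0, -1.0, 0.0], [0.0, -0.0, -1.0]]
ft_force: [0.0, -0.1, -0.7]
grip_width: 0.0529
```

Emit:
play_rows --targets "0 0 0.002 0 1;0 0 0.004 0 1;0 0 0.005 0 1;0 0 0.005 0 1"

```text
time_s: 12.3
position: [0.4813, 0.3579, 0.0391]
tool_rot: [[1.0, -0.0, -0.0], [-0.0, -1.0, -0.0], [-0.0, 0.0, -1.0]]
ft_force: [-0.4, -0.2, -1.8]
grip_width: 0.0528
```

Emit:
play_rows --targets "0 0 0.001 0 1;0 0 0.002 0 1;0 0 0.003 0 1;0 0 0.003 0 1"

```text
time_s: 12.7
position: [0.4815, 0.3579, 0.0367]
tool_rot: [[1.0, -0.0, 0.0], [-0.0, -1.0, 0.0], [0.0, -0.0, -1.0]]
ft_force: [-1.3, -1.7, 2.3]
grip_width: 0.0529
```

Contact at TCP z ≈ 0.0365, as expected. Releasing.

Emit:
play_rows --targets "0 0 0.0005 0 0.6;0 0 0.0005 0 0.3;0 0 0.0005 0 0;0 0 0.0005 0 0;0 0 0.0005 0 0"

```text
time_s: 13.2
position: [0.4814, 0.3579, 0.0357]
tool_rot: [[1.0, -0.0, -0.0], [-0.0, -1.0, -0.0], [-0.0, 0.0, -1.0]]
ft_force: [-0.3, -0.1, -0.4]
grip_width: 0.0854
```

Emit:
play_rows --targets "0 0 -0.03 0 0;0 0 -0.07 0 0;0 0 -0.1 0 0;0 0 -0.1 0 0"

```text
time_s: 13.6
position: [0.483, 0.3588, 0.1402]
tool_rot: [[1.0, -0.0, 0.007], [-0.0, -1.0, 0.003], [0.007, -0.003, -1.0]]
ft_force: [0.2, -0.1, -0.3]
grip_width: 0.0854
```

```bash
python3 - <<'E'
from rig import eyes
import cv2
from h import *
for n in("side","top"):
    d=eyes.get_image(n);np.savez(f"{n}4.npz",**d)
    p=cloud(d);m=(p[...,2]>.07)&(p[...,2]<.085)&(p[...,0]>.42)&(p[...,0]<.54)&(p[...,1]>.3)&(p[...,1]<.42)
    q=p[m]
    k,l=cv2.connectedComponents(m.astype(np.uint8))
    for i in range(1,k):
        q=p[l==i]
        if len(q)>30:
            r=cv2.minAreaRect(q[:,:2].astype(np.float32)*1000);print(n,len(q),r,np.median(q[:,2]))
    cv2.imwrite(f"pics/{n}4.png",cv2.resize(d["pixels"][0:220,130:400,::-1] if n=="side" else d["pixels"][120:340,0:270,::-1],None,fx=2.5,fy=2.5))
E
python3 plan.py 0.4815 0.358 0.137 90
```

```text
side 86 ((481.1906433105469, 356.2304382324219), (50.94476318359375, 25.240848541259766), 88.8591079711914) 0.07725836160465513
top 145 ((475.6661071777344, 356.2169494628906), (53.52043533325195, 13.082864761352539), 89.82422637939453) 0.07799990682865846
t 13.7 pos [0.4813 0.3579 0.1359] yaw -0.01 q [ 25.3  31.3  74.7   0.   74.  115.3] F [-0.41  1.26 -0.22] w 0.0857
shift [ 0.0002 -0.0001 -0.0011] turn 1.5707
```

View pics/side4.png

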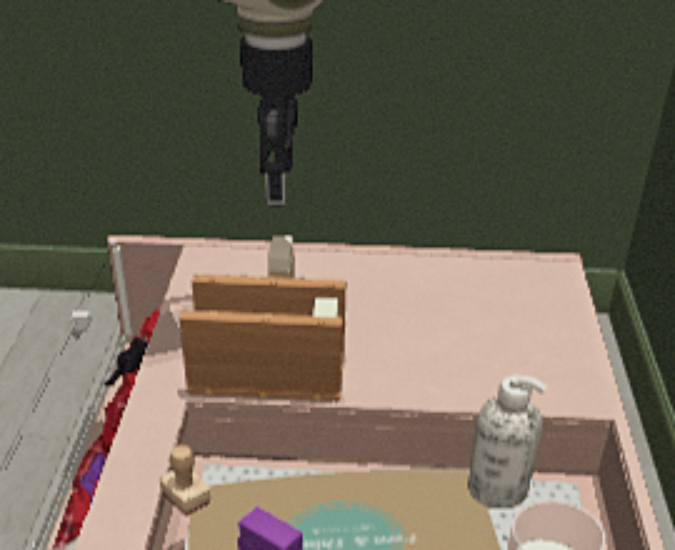

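View pics/top4.png

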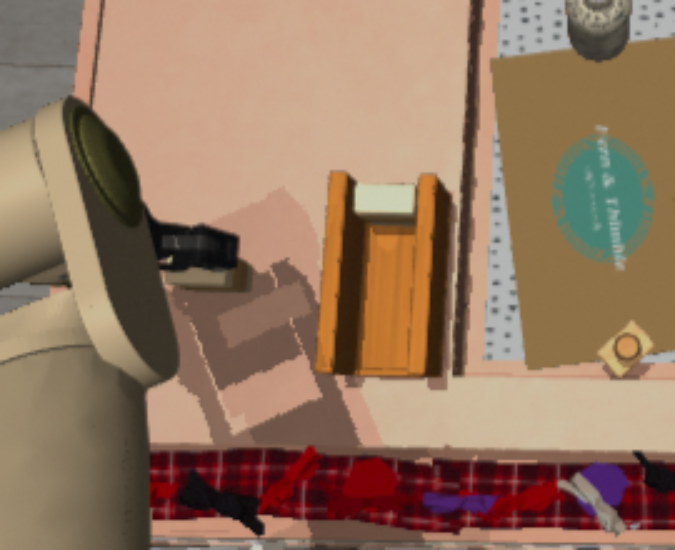

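The bar stands upright on the counter at (280,258) in the side crop and (215,275) in the top crop, about (0.481, 0.357), released. Now I turn the tool −90°; the other way would exceed joint 6's range.

Emit:
play_rows --targets "0 0 0 -0.15 0;0 0 0 -0.3 0;0 0 0 -0.45 0;0 0 0 -0.6 0;0 0 0 -0.75 0"

```text
time_s: 14.2
position: [0.4808, 0.3576, 0.1339]
tool_rot: [[0.728, 0.686, -0.003], [0.686, -0.728, -0.001], [-0.003, -0.001, -1.0]]
ft_force: [0.5, 0.4, -0.7]
grip_width: 0.0855
```

Emit:
play_rows --targets "0 0 0 -0.15 0;0 0 0 -0.3 0;0 0 0 -0.45 0;0 0 0 -0.6 0;0 0 0 -0.75 0"

```text
time_s: 14.7
position: [0.4808, 0.3576, 0.1339]
tool_rot: [[0.065, 0.998, -0.003], [0.998, -0.065, -0.001], [-0.002, -0.003, -1.0]]
ft_force: [-0.5, -0.0, -0.1]
grip_width: 0.0858
```

```bash
python3 plan.py 0.4813 0.3575 0.032 90
```

```text
t 14.7 pos [0.4808 0.3576 0.1339] yaw 86.28 q [25.3 31.5 74.8  0.  74.  29. ] F [-0.5  -0.02 -0.09] w 0.0858
shift [1.000e-04 8.000e-04 1.019e-01] turn -0.0649
```

Emit:
play_rows --targets "0 0 0 -0.07 0;0 0 0 -0.07 0;0 0 0.03 -0.07 0;0 0 0.04 -0.07 0;0 0 0.04 -0.07 0"

```text
time_s: 15.2
position: [0.4805, 0.3574, 0.0938]
tool_rot: [[0.002, 1.0, -0.004], [1.0, -0.002, -0.002], [-0.002, -0.004, -1.0]]
ft_force: [-0.2, -0.4, 0.3]
grip_width: 0.0854
```

```bash
python3 plan.py 0.4813 0.3575 0.034 90
```

```text
t 15.2 pos [0.4805 0.3574 0.0938] yaw 89.87 q [25.3 33.9 77.6  0.  68.8 25.5] F [-0.2  -0.41  0.33] w 0.0854
shift [0.0002 0.0011 0.0598] turn -0.0023
```

Emit:
play_rows --targets "0 0 0.02 0 0;0 0 0.04 0 0;0 0 0.055 0 0;0 0 0.06 0 0;0 0 0.06 0 0"

```text
time_s: 15.7
position: [0.4815, 0.358, 0.036]
tool_rot: [[0.001, 1.0, -0.0], [1.0, -0.001, -0.0], [-0.0, -0.0, -1.0]]
ft_force: [-1.3, 0.4, -0.0]
grip_width: 0.0853
```

Emit:
play_rows --targets "0 0 0 0 0.5;0 0 0 0 1;0 0 0 0 1;0 0 0 0 1;0 0 0 0 1" --force 20

```text
time_s: 16.2
position: [0.4815, 0.358, 0.0362]
tool_rot: [[0.001, 1.0, 0.001], [1.0, -0.001, 0.0], [0.0, 0.001, -1.0]]
ft_force: [-0.8, -0.4, 3.9]
grip_width: 0.0269
```

Emit:
play_rows --targets "0 0 0 0 1;0 0 0 0 1;0 0 0 0 1" --force 30

```text
time_s: 16.5
position: [0.4815, 0.358, 0.0362]
tool_rot: [[0.001, 1.0, 0.001], [1.0, -0.001, 0.0], [0.0, 0.001, -1.0]]
ft_force: [-0.3, -0.4, 5.6]
grip_width: 0.0268
```

Emit:
play_rows --targets "0 0 -0.004 0 1;0 0 -0.015 0 1;0 0 -0.045 0 1;0 0 -0.085 0 1;0 0 -0.13 0 1"

```text
time_s: 17.0
position: [0.4808, 0.3576, 0.1671]
tool_rot: [[0.001, 1.0, -0.002], [1.0, -0.001, -0.001], [-0.001, -0.002, -1.0]]
ft_force: [1.2, 0.8, -0.7]
grip_width: 0.0269
```

Emit:
play_rows --targets "0 0 -0.03 0 1;0 0 -0.035 0 1;0 0 -0.035 0 1;0 0 -0.035 0 1"

```text
time_s: 17.4
position: [0.4808, 0.3576, 0.1993]
tool_rot: [[0.001, 1.0, -0.003], [1.0, -0.001, -0.001], [-0.001, -0.003, -1.0]]
ft_force: [-0.6, 0.3, -1.3]
grip_width: 0.0269
```

```bash
cat > seg.py <<'E'
import sys
from rig import eyes
from h import *
tag=sys.argv[1];x0,x1,y0,y1,z0,z1=map(float,sys.argv[2:8])
for n in("side","top"):
    d=eyes.get_image(n);np.savez(f"{n}{tag}.npz",**d)
    p=cloud(d);m=(p[...,2]>z0)&(p[...,2]<z1)&(p[...,0]>x0)&(p[...,0]<x1)&(p[...,1]>y0)&(p[...,1]<y1)
    k,l=cv2.connectedComponents(m.astype(np.uint8))
    for i in range(1,k):
        q=p[l==i]
        if len(q)>25:
            r=cv2.minAreaRect(q[:,:2].astype(np.float32)*1000);print(n,len(q),np.round(r[0],1),np.round(r[1],1),round(r[2],1),"z",np.percentile(q[:,2],[2,50,98]).round(4))
    cv2.imwrite(f"pics/{n}{tag}.png",cv2.resize(d["pixels"][0:220,130:400,::-1] if n=="side" else d["pixels"][120:340,0:270,::-1],None,fx=2.5,fy=2.5))
E
python3 seg.py 5 .42 .54 .29 .43 .12 .3; python3 plan.py .46 .198 .2 90
```

```text
side 1150 [481.6 353.8] [ 57.7 117.4] 72.6 z [0.1718 0.2533 0.2989]
top 853 [498.4 344.7] [85.2 30.6] 8.4 z [0.1695 0.2408 0.2969]
t 17.5 pos [0.4809 0.3576 0.1991] yaw 89.94 q [25.3 28.2 69.1  0.  82.9 25.4] F [-0.2  -0.29 -1.33] w 0.0269
shift [-0.1596 -0.0207 -0.0006] turn -0.0011
```

View pics/side5.png

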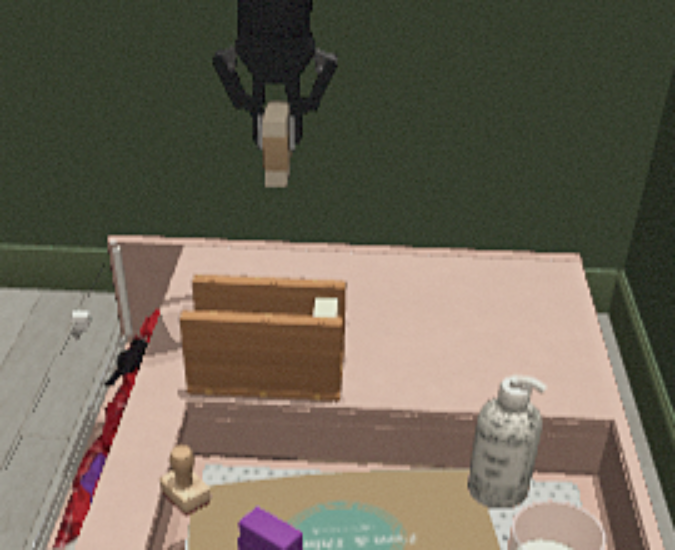

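Run:
```python
from h import *
s=np.load("side5.npz");p=cloud(s)
m=(p[...,2]>.166)&(p[...,2]<.235)&(abs(p[...,0]-.481)<.009)&(p[...,1]>.3)&(p[...,1]<.37)
q=p[m]; print(len(q))
for z in np.arange(.165,.24,.008):
    k=(q[:,2]>z)&(q[:,2]<z+.008); print(z.round(3),k.sum(),np.median(q[k],0).round(4) if k.sum() else "")
s=np.load("side0.npz");p=cloud(s)
m=(p[...,2]>.03)&(p[...,2]<.09)&(abs(p[...,0]-.46)<.03)&(p[...,1]>.13)&(p[...,1]<.17)
print("near board outer",np.median(p[m],0),m.sum())
```

```text
162
0.165 16 [0.4819 0.3311 0.17  ]
0.173 15 [0.4809 0.3307 0.176 ]
0.181 22 [0.4808 0.3309 0.185 ]
0.189 19 [0.4811 0.3309 0.1927]
0.197 19 [0.4816 0.3294 0.2019]
0.205 19 [0.4811 0.3307 0.2082]
0.213 20 [0.4819 0.3303 0.2169]
0.221 18 [0.4817 0.3315 0.2253]
0.229 14 [0.4805 0.3311 0.2317]
0.237 0 
near board outer [0.45944232 0.1536761  0.06024385] 422
```

Emit:
play_rows --targets "-0.03 -0.004 0 0 1;-0.07 -0.01 0 0 1;-0.11 -0.016 0 0 1;-0.145 -0.019 0 0 1;-0.159 -0.02 0 0 1"

```text
time_s: 18.0
position: [0.4606, 0.1967, 0.2001]
tool_rot: [[0.003, 1.0, -0.002], [1.0, -0.003, -0.001], [-0.001, -0.002, -1.0]]
ft_force: [-0.2, -0.2, -0.9]
grip_width: 0.0265
```

Emit:
play_rows --targets "0 0 0 0 1;0 0 0.02 0 1;0 0 0.04 0 1;0 0 0.05 0 1;0 0 0.05 0 1"

```text
time_s: 18.5
position: [0.4608, 0.1997, 0.1495]
tool_rot: [[0.0, 1.0, -0.003], [1.0, -0.0, -0.0], [-0.0, -0.003, -1.0]]
ft_force: [0.7, -0.2, -0.5]
grip_width: 0.0269
```

```bash
python3 seg.py 6 .42 .50 .1 .3 .09 .108; python3 plan.py .461 .1985 .055 90;python3 - <<'E'
from h import *
p=cloud(np.load("side6.npz"))
m=(p[...,2]>.112)&(p[...,2]<.14)&(abs(p[...,0]-.461)<.009)&(p[...,1]>.15)&(p[...,1]<.2)
print("face",np.median(p[m],0),m.sum())
m=(p[...,2]>.03)&(p[...,2]<.09)&(abs(p[...,0]-.46)<.03)&(p[...,1]>.13)&(p[...,1]<.17)
print("near board outer",np.median(p[m],0),m.sum())
E
```

```text
side 33 [429.1 236.5] [14.1 18.6] 6.4 z [0.0917 0.0983 0.1015]
side 68 [483.6 235.9] [18.5 32. ] 86.6 z [0.0904 0.0981 0.1007]
side 185 [459.5 159.9] [78.5 20.7] 3.3 z [0.0904 0.0983 0.1012]
top 312 [460.5 160.4] [16.5 78.2] 89.8 z [0.0921 0.1003 0.1046]
t 18.6 pos [0.4616 0.1995 0.1512] yaw 89.98 q [ 9.9 21.6 89.2  0.  69.2  9.9] F [-0.41 -0.32 -1.06] w 0.027
shift [-0.0011 -0.0006  0.0962] turn -0.0003
face [0.46185577 0.17319087 0.12676846] 62
near board outer [0.46009427 0.1538861  0.06058485] 424
```

View pics/side6.png

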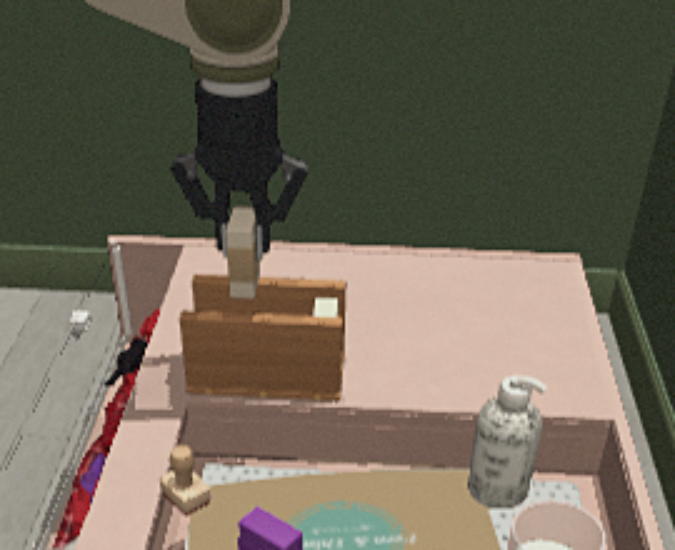

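View pics/top6.png

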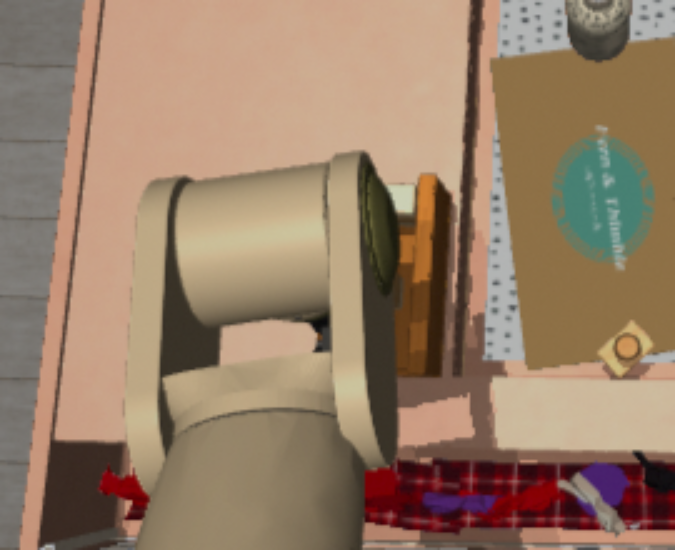

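The bar hangs over the channel at (242,270) in the side crop, and its near face is 19.3 mm inside the board's outer face (ideal 19.5). I'll lower it in stages while watching the force.

Emit:
play_rows --targets "0 0 0.008 0 1;0 0 0.016 0 1;0 0 0.024 0 1;0 0 0.03 0 1;0 0 0.03 0 1"

```text
time_s: 19.1
position: [0.4608, 0.1988, 0.1199]
tool_rot: [[0.001, 1.0, -0.002], [1.0, -0.001, -0.0], [-0.0, -0.002, -1.0]]
ft_force: [0.0, 0.7, -1.3]
grip_width: 0.027
```

Emit:
play_rows --targets "0 0 0.015 0 1;0 0 0.03 0 1;0 0 0.045 0 1;0 0 0.055 0 1;0 0 0.06 0 1"

```text
time_s: 19.6
position: [0.4612, 0.1989, 0.0602]
tool_rot: [[0.001, 1.0, -0.001], [1.0, -0.001, -0.0], [-0.0, -0.001, -1.0]]
ft_force: [0.8, -1.2, -0.5]
grip_width: 0.0267
```

Emit:
play_rows --targets "0 0 0 0 1;0 0 0 0 1;0 0 0 0 1"

```text
time_s: 19.9
position: [0.4616, 0.199, 0.0614]
tool_rot: [[0.001, 1.0, 0.001], [1.0, -0.001, 0.0], [0.0, 0.001, -1.0]]
ft_force: [-0.5, 0.0, -1.3]
grip_width: 0.0271
```

Emit:
play_rows --targets "0 0 0.004 0 1;0 0 0.008 0 1;0 0 0.012 0 1;0 0 0.013 0 1;0 0 0.013 0 1"

```text
time_s: 20.4
position: [0.4611, 0.1989, 0.0476]
tool_rot: [[0.001, 1.0, -0.001], [1.0, -0.001, -0.0], [-0.0, -0.001, -1.0]]
ft_force: [0.4, 0.1, -1.5]
grip_width: 0.0271
```

Emit:
play_rows --targets "0 0 0.001 0 1;0 0 0.002 0 1;0 0 0.0025 0 1;0 0 0.0025 0 1"

```text
time_s: 20.8
position: [0.4614, 0.199, 0.0462]
tool_rot: [[0.001, 1.0, 0.001], [1.0, -0.001, 0.0], [0.0, 0.001, -1.0]]
ft_force: [-2.4, -1.0, 8.8]
grip_width: 0.0269
```

Floor contact (8.8 N) at exactly the expected height. I'll release and back off.

Emit:
play_rows --targets "0 0 -0.0005 0 0.65;0 0 -0.0005 0 0.5;0 0 -0.0005 0 0.3;0 0 -0.0005 0 0.2;0 0 -0.0005 0 0.2"

```text
time_s: 21.3
position: [0.4612, 0.1989, 0.0458]
tool_rot: [[0.001, 1.0, -0.0], [1.0, -0.001, -0.0], [-0.0, -0.0, -1.0]]
ft_force: [-0.7, 0.3, -0.5]
grip_width: 0.0679
```

Emit:
play_rows --targets "0 0 -0.02 0 0.2;0 0 -0.06 0 0.2;0 0 -0.11 0 0.2;0 0 -0.15 0 0.2;0 0 -0.16 0 0.2"

```text
time_s: 21.8
position: [0.4626, 0.1993, 0.2101]
tool_rot: [[0.001, 1.0, 0.008], [1.0, -0.001, 0.001], [0.001, 0.008, -1.0]]
ft_force: [0.4, 0.6, -0.7]
grip_width: 0.0685
```

Emit:
play_rows --targets "-0.05 0 -0.01 0 0.2;-0.1 0 -0.01 0 0.2;-0.15 0 -0.01 0 0.2;-0.19 0 -0.01 0 0.2;-0.2 0 -0.01 0 0.2"

```text
time_s: 22.3
position: [0.4608, -0.0043, 0.2151]
tool_rot: [[0.005, 1.0, -0.001], [1.0, -0.005, -0.0], [-0.0, -0.001, -1.0]]
ft_force: [0.4, -0.3, 1.0]
grip_width: 0.0683
```

Emit:
play_rows --targets "0 0 0 0 0.2;0 0 0 0 0.2;0 0 0 0 0.2"

```text
time_s: 22.6
position: [0.4609, 0.0002, 0.2156]
tool_rot: [[-0.001, 1.0, -0.0], [1.0, 0.001, 0.0], [0.0, -0.0, -1.0]]
ft_force: [-0.8, 0.1, -0.1]
grip_width: 0.0683
```

```bash
python3 seg.py 7 .40 .58 .165 .23 .082 .094; python3 plan.py .461 .1985 .055 90;python3 - <<'E'
from h import *
for n in("side","top"):
    p=cloud(np.load(n+"7.npz"))
    for nm,b in dict(stamp=(.37,.47,-.06,.04,.03,.07),cand=(.66,.82,-.24,-.08,.07,.1),bottle=(.66,.8,-.05,.1,.06,.16),bars=(.4,.56,-.30,-.23,.078,.088)).items():
        for src in ("0","7"):
            pp=cloud(np.load(n+src+".npz"))
            m=(pp[...,0]>b[0])&(pp[...,0]<b[1])&(pp[...,1]>b[2])&(pp[...,1]<b[3])&(pp[...,2]>b[4])&(pp[...,2]<b[5])
            print(n,nm,src,m.sum(),np.median(pp[m],0).round(4) if m.any() else "")
E
```

```text
side 86 [453.6 206.4] [46.7 39.8] 89.3 z [0.0833 0.0876 0.093 ]
side 149 [518.  208.3] [43.4 91. ] 89.9 z [0.0826 0.0877 0.0934]
top 294 [545.6 197.2] [26.3 51.5] 0.3 z [0.0837 0.0886 0.092 ]
top 63 [466.  228.7] [  1.8 103.5] 89.8 z [0.0822 0.0883 0.0934]
top 318 [461.5 197.4] [25.9 53. ] 0.8 z [0.0834 0.0884 0.0919]
t 22.7 pos [4.610e-01 1.000e-04 2.157e-01] yaw 90.05 q [-14.8  13.7  89.2   0.   77.1 -14.8] F [-0.92 -0.93 -0.1 ] w 0.0684
shift [0.1984 0.0002 0.1608] turn 0.0009
side stamp 0 108 [ 0.4253 -0.0203  0.0544]
side stamp 7 110 [ 0.4253 -0.0206  0.0539]
side cand 0 708 [ 0.7457 -0.1463  0.0799]
side cand 7 715 [ 0.7458 -0.1456  0.0797]
side bottle 0 737 [0.7242 0.0039 0.0972]
side bottle 7 737 [0.7245 0.0039 0.0972]
side bars 0 1498 [ 0.4748 -0.2709  0.0824]
side bars 7 1143 [ 0.4626 -0.2719  0.0824]
top stamp 0 92 [ 0.4249 -0.0144  0.0601]
top stamp 7 20 [ 0.4232 -0.022   0.0594]
top cand 0 428 [ 0.7371 -0.1392  0.0821]
top cand 7 425 [ 0.7368 -0.1392  0.0821]
top bottle 0 656 [0.7179 0.0178 0.103 ]
top bottle 7 657 [0.7178 0.0178 0.1027]
top bars 0 1131 [ 0.4766 -0.2682  0.0839]
top bars 7 857 [ 0.4638 -0.2692  0.0839]
```

View pics/top7.png

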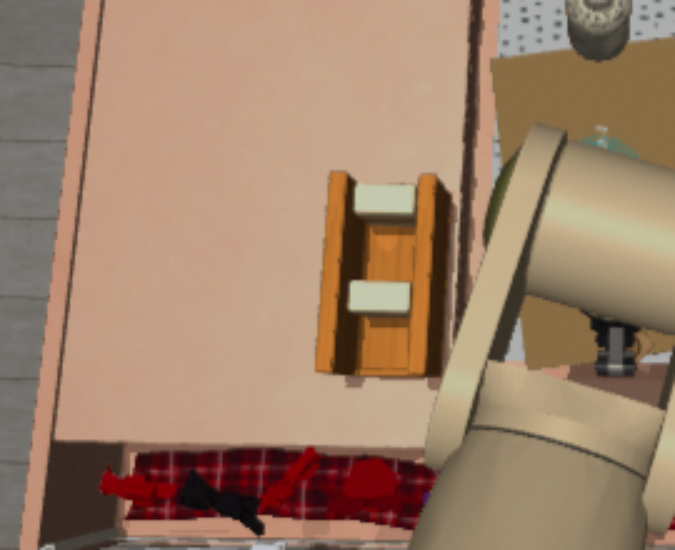

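View pics/side7.png

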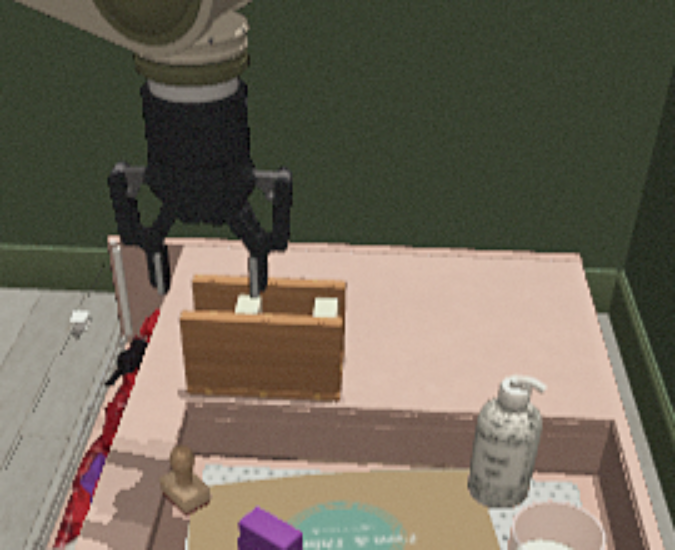

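The bar stands in the dispenser at (378,296) in the top crop, parallel to the fixed bar at (385,200). The arm touches nothing and the bystanders haven't moved. Handing in.

```bash
python3 -c "
from rig import env
print(env.close_job())"
```

```text
the job is handed in; nothing more can be done
None
```

The loose bar is in the dispenser, the three dummies are still in the box, and I handed the job in at about 22.7 s of the 64 s allowed. No verdict was reported.

- **Finding it:** The bars at x = −55.5 and −18.5 mm stopped hard after a few millimetres (about 28 and 32 N). The one at +18.5 mm followed the lift with only about 2 N. I did not need to test the fourth.
- **Moving it:** I stood it on the counter at about (0.48, 0.36), let go and took it again by its broad faces. It was lowered into the dispenser until it touched the floor, then released.
- **Bar position:** The last top image puts it at about x = −20 mm and within 1 mm of the dispenser's middle line. It is turned less than 1° from the dispenser's axis, and its top is at 88 mm, so it stands on the dispenser floor.
- **Everything else:** The bottle, jar and stamp had not moved by more than about 1 mm, and the dummies' tops are at their old height. The top view of the stamp was partly hidden by the arm, but the side view showed it unmoved. The arm is clear of everything.
- **Disagreements:** The measurements of the dispenser's middle line differed by about 1.5 mm, within the 3.5 mm clearance. While closing on the first bar, the wrist read about 14 N upward; I put this down to the pads swinging forward and pressing on the bar.

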